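# Press a flow-cell chip in a pinned clamshell bonding jig

## Task

Bond the flow-cell chip: lay it flat between the dowels of the open bonding jig, swing the jig's upper half down over it, then take the round-knobbed alignment pin from the pin block and push it down through the bores of both halves until its knob sits on the upper half. The sprung foot inside pushes the halves apart again, so finish holding the pin's knob and pressing it down so that the jig stays fully shut; do not let go. Leave the T-handled pin, the timer, the forceps and the marker where they are.

Things in the scene. Friction and masses are not known exactly. Their poses are not given: they have to be found in the camera images.
- jig: fixed aluminium clamshell bonding jig, lower half 163 x 120 mm, bed 16 mm high. Origin: on the worktop under the nest's middle; x from the pull bar's side (near the robot) to the hinge. Six 6 mm dowels, 6.5 mm high, tapered, fence a 68 x 32 mm nest, long side along x: at x +-26, y +-19 mm and x +-37, y 0. Rails (inner faces at y +-48 mm) and front bridge are 24 mm high
- jig_nest (a point): middle of the nest, on the top of the bed (16 mm above the worktop): the underside of the seated chip comes here
- jig_bore (a point): mouth of the 14 mm bore in the lower half's front bridge, at x = -55 mm, 24 mm above the worktop; the bore goes straight down to the worktop
- jig_hinge (a point): on the hinge axis, at x = +70 mm, 24 mm above the worktop in the jig's frame; the axis lies along the jig's y
- jig_lid (a joint): angle of the upper half (10 mm plate, 142 x 112 mm), rad: 0 fully shut, 1.57 upright, more leans away (stop 2.0). The stiff hinge stays where left; moving it by the bar takes 2 to 4 N (8 N at the last). A rubber sprung foot inside meets the chip in the last 0.06 rad: let go, the half springs back to 0.04 to 0.06; 12 to 18 N on the pin's knob shut it fully
- jig_bar (a point): middle of the upper half's steel pull bar: 10 mm round, 76 mm long, along the jig's y, 178 mm from the hinge axis (6 mm off its plane, outer side). With the half shut it lies at x -108 mm, 30 mm above the worktop, 27 mm in front of the jig. Gripped from above it turns between the fingers all the way
- jig_lid_bore (a point): mouth of the 14 mm bore in the upper half, on its outer face; with the half shut it lies right over jig_bore, 34.5 mm above the worktop
- chip: flow-cell chip: flat white plastic carrier 64 x 28 x 7 mm with a glass cover on top, lying flat on the worktop. Origin: middle of its underside; x along its length, z up. Either end may go first
- pin_block: grey plastic block 50 x 104 x 40 mm, fixed, with two 14 mm bores 56 mm apart in a row along its y (at y = +-28 mm); one holds the alignment pin, the other the T-handled pin. Origin: middle of its underside
- align_pin: steel alignment pin with a plain round ringed knob, upright in the pin block. Origin: middle of its lower tip. Shank 12 mm thick and 30 mm long (the last 7 mm taper to 6 mm), knob 26 mm in diameter and 30 mm high above it; the knob's flat underside rests on the block and in the end on the upper half
- align_pin_knob (a point): middle of the alignment pin's knob, 45 mm above its tip, 15 mm above the knob's underside
- tee_pin: the other pin in the block, with a slim T handle 44 mm wide: not wanted, stays there. Origin: its lower tip
- timer: bench timer 64 x 66 x 19 mm left of the middle near the worktop's front edge, stays there
- forceps: steel forceps 120 mm long near the front edge, stay there
- marker: black marker 138 mm long near the front edge, stays there
- ups: bystander to steer round: black power supply 372 x 122 x 238 mm high (long side along x), fixed at the left of the worktop, between the arm's starting pose and the work. Origin: middle of its underside

How it is judged:
By the outcome, as a careful person would: the job done as asked, in the order asked, and still so for the second after the job is handed in, while the arm keeps its last pose, push and grip.
It also fails if it takes over 67 s, if anything falls off the work surface, if the arm or the gripper's body presses on something with over 40 N, if the wrist force passes 120 N, or if a joint passes its speed limit or range.

## Robot

A 6-joint arm with a two-finger parallel gripper is mounted at the origin on a cart in front of the work surface, level with it; the furniture and walls round the work are solid. World frame = base frame: x ahead of the robot, y to its left, z up, the work surface at z = 0. Lengths are in mm, angles in rad, forces in N, time in s.
With the tool pointing down it reaches from about 400 to 925 mm from the base axis. Payload 12.5 kg.
Tool frame: the origin (TCP) lies between the finger pads, 19 mm behind the fingertips; this is the grasp point; z points along the fingers, y is the line along which they close (so a half turn about z gives the same grasp; the last joint's range is limited). The gripper opens to 95 mm and grips with 3 to 60 N. Pads are 20 mm wide; open, the fingers measure 119 mm over their backs; the gripper's body (75 mm by 180 mm) begins 59 mm behind the grasp point.
Start: joints at [1.059, 0.491, 1.559, -0, 1.092, -0.106], TCP at [246.706, 574.265, 233.461] pointing down, gripper open.
Joint ranges: [-3.1, 3.1], [-0.84, 2.19], [0.05, 2.79], [-1.13, 4.28], [0.06, 2.93], [-2.69, 2.69]. Speed limits (rad/s): [2.22, 2.22, 2.79, 3.14, 3.14, 3.14].

## Interface

Orientations are given as [roll, pitch, yaw] about the fixed x, y, z axes, in that order (R = Rz(yaw) Ry(pitch) Rx(roll)).
In Python, from cell import env gives the robot as it stands. The module is installed in compiled form; this text tells all that it offers.
- The arm moves only by the tool drive_tool, never from a script. Its argument "rows" is a list that holds one entry, the list of rows, each a list of 7 numbers: the shift along the tool's x, y, z scaled (see below), then the turn, a rotation vector about the tool's x, y, z scaled (see below), then the opening, from 0 (shut) to 1 (fully open). In form: [[[tx, ty, tz, ax, ay, az, jaw], ...]]. A call has 1 to 5 rows; each row shifts and turns the commanded pose from where the row before left it, along the tool's axes as they then stand; what a row does not reach is not made up. The controller multiplies each number of a shift by 250 mm and each number of a turn by 180 degrees. A row lasts 1/8 s, in which the tool goes at most 62.5 mm and 10.7 degrees, less where a joint would pass 70% of its speed; a pose out of reach is approached as far as the arm can. A call with a number of a shift or a turn outside -1 to 1 is refused whole. A call with a gripper value outside its range is refused whole. The fingers move at their own pace and stop on an object; the grip force is fixed at half the most. Time passes only in rows, so rows that do not move let the fingers close. It gives the time, the measured TCP pose, the force, the opening and the grip force at its end, in the units of the state.
- env.state(): the state, without advancing time (a new reading comes with each control period).
- env.read_camera(name): name is "scene" or "side" or "wrist"; returns a dict with "color" (384x512x3 uint8, blue, green, red), "camera_matrix" (3x3 intrinsics, pixels), "k1" (the pictures are not rectified: a ray, as slopes to the right and down, at radius r is drawn at 1 + k1 r^2 times it, then the intrinsics apply), "pose" (4x4, takes a point from camera to world coordinates). Camera axes: x right, y up, looking along -z (the intrinsics and any distortion apply to the point x, -y, -z); pixel columns grow to the right and rows downward; lengths in mm; the calibration is good to about 2 mm. A picture is of the moment at which its call begins. There is no depth.
- env.job_done(): hands the job in; it is judged then, once.
Trained networks look in a picture, given as the dict that the camera call returned (one of the last four; its "shot" number tells which), for a name from the list of things; names that differ only in an ending like _2 or _b are one class to them, and where a whole thing is asked for, a point or a joint stands for the part that bears it (a point fixed in the world has none). Each returns a list of dicts, best first, with "score" (0 to 1); they miss things now and then, are a little off and sometimes report something else, mostly with a low value. They report only what shows in the picture. A call takes as long as a camera call.
- env.search_frame(name, picture): "at" ([x, y, z] in mm, in the coordinates of the camera as it stood for that picture, good to about 4 mm: the middle of the surface that is visible of it).
- env.place_of(name, picture): "at" ([x, y, z] in mm, in the coordinates of the camera as it stood for that picture, good to about 4 mm: a listed point, or the origin of a listed thing).
The state is a dict: "t": time; "joints": joint angles; "qvel": joint speeds; "tau": joint torques, N m; "eef_pos": TCP position; "tcp_rot": TCP orientation; "ft_force": force on the tool from outside, world axes, zero at the start; "moment": the same for the moment, N m; "opening": opening from 0.0 (shut) to 1.0 (fully open); "grip_force": force on a finger pad.
Only numpy, scipy, OpenCV 4.12 (cv2) and the standard library are available. Lean on these libraries where they do the work, as an engineer would, in place of code of your own. Each camera call takes 0.05 s, during which the arm holds its last target. There are 200 camera calls.

## Working session

There is one attempt and no reset: what is moved stays moved. The work goes in short steps, Python scripts to look and compute and a tool call to move; the robot and the scene stay as the last step left them, time stands still between calls to the robot, and variables do not carry over. Pictures are saved under pics/ and viewed, at most 10 in all, crops included, and the job is handed in when it is done.

Besides the shell and the picture viewer there is one more tool, called after "Emit:" as name(argument=value, ...) on one line, values as JSON. drive_tool: Moves the arm, as the interface text tells. Its arguments: {"type":"object","properties":{"rows":{"type":"array","items":{"type":"array","items":{"type":"array","items":{"type":"number","minimum":-1,"maximum":1}}}}},"required":["rows"]}

```bash
mkdir -p pics; ls; cat > h.py <<'E'
import numpy as np, cv2
from cell import env
def w(p,at): return (p["pose"]@np.r_[at,1])[:3]
def look(cam,names,fn=None,f="place_of"):
    p=env.read_camera(cam)
    if fn: cv2.imwrite("pics/"+fn,p["color"])
    for n in names:
        r=getattr(env,f)(n,p)
        print(cam,n,[(np.round(w(p,d["at"])).tolist(),round(d["score"],2)) for d in r[:2]])
    return p
E
python3 - <<'E'
from h import *
s=env.state();print({k:np.round(v,3).tolist() for k,v in s.items()})
N="jig jig_nest jig_bore jig_hinge jig_bar jig_lid_bore chip pin_block align_pin align_pin_knob tee_pin timer ups forceps marker".split()
for c in("scene","side"):look(c,N,c+"1.png")
p=env.read_camera("wrist");cv2.imwrite("pics/w1.png",p["color"])
a=[cv2.imread(f"pics/{c}1.png") for c in("scene","side")]
E
```

```text
pics
{'t': 0.0, 'joints': [1.059, 0.492, 1.559, -0.0, 1.092, -0.106], 'qvel': [0.0, -0.001, -0.001, 0.001, 0.001, 0.002], 'tau': [-0.003, -61.265, -25.818, 0.069, 0.048, -0.0], 'eef_pos': [246.568, 574.054, 232.851], 'tcp_rot': [-3.14, -0.0, 2.736], 'ft_force': [0.274, 0.282, -0.214], 'moment': [0.006, -0.025, -0.041], 'grip_force': 0.0, 'opening': 0.999}
scene jig [([555.0, -66.0, 5.0], 0.64)]
scene jig_nest [([557.0, -67.0, 18.0], 0.76)]
scene jig_bore [([500.0, -58.0, 22.0], 0.95)]
scene jig_hinge [([622.0, -64.0, 25.0], 0.83)]
scene jig_bar [([659.0, -67.0, 200.0], 0.78)]
scene jig_lid_bore [([651.0, -69.0, 146.0], 0.92)]
scene chip []
scene pin_block []
scene align_pin []
scene align_pin_knob []
scene tee_pin []
scene timer [([625.0, -67.0, 21.0], 0.57)]
scene ups [([624.0, -67.0, 25.0], 0.67)]
scene forceps []
scene marker [([556.0, -66.0, -2.0], 0.39)]
side jig [([556.0, -71.0, 0.0], 0.71)]
side jig_nest [([557.0, -73.0, 19.0], 0.77)]
side jig_bore [([501.0, -69.0, 23.0], 0.86)]
side jig_hinge [([626.0, -68.0, 30.0], 0.78), ([527.0, 208.0, 1.0], 0.66)]
side jig_bar [([654.0, -64.0, 199.0], 0.66)]
side jig_lid_bore [([654.0, -71.0, 146.0], 0.57)]
side chip [([436.0, -285.0, -2.0], 0.69)]
side pin_block [([526.0, 208.0, 0.0], 0.77), ([437.0, -282.0, -1.0], 0.56)]
side align_pin [([653.0, -70.0, 148.0], 0.56), ([516.0, 179.0, 7.0], 0.48)]
side align_pin_knob [([515.0, 182.0, 57.0], 0.59)]
side tee_pin [([513.0, 177.0, 11.0], 0.73), ([528.0, 232.0, 6.0], 0.43)]
side timer [([372.0, 106.0, 1.0], 0.74)]
side ups []
side forceps [([557.0, -71.0, -1.0], 0.65), ([381.0, -182.0, -0.0], 0.57)]
side marker [([361.0, -31.0, -0.0], 0.47)]
```

View pics/scene1.png

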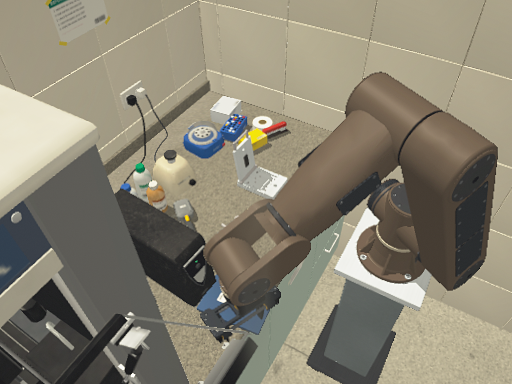

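View pics/side1.png

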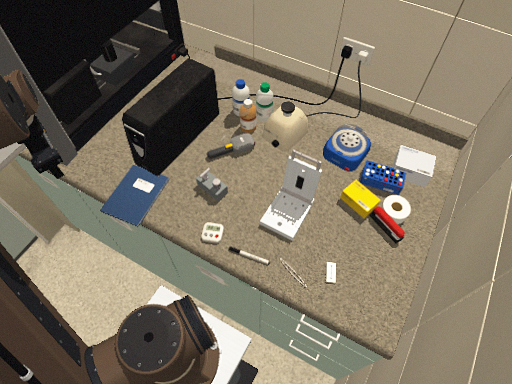

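The scene view shows the arm blocking part of the view. The side view shows the UPS at (170,115), pin block (210,185), open jig (295,195), chip (331,272), timer (212,233), marker (250,255) and forceps (293,272).

```bash
cat >> h.py <<'E'
def ray(p,u,v,z):
    K=p["camera_matrix"];xd=np.array([(u-K[0,2])/K[0,0],(v-K[1,2])/K[1,1]]);x=xd.copy()
    for _ in range(20): x=xd/(1+p["k1"]*(x@x))
    d=p["pose"][:3,:3]@np.array([x[0],-x[1],-1]);o=p["pose"][:3,3]
    return o+d*(z-o[2])/d[2]
def proj(p,X):
    c=np.linalg.inv(p["pose"])@np.r_[X,1];x=np.array([c[0],-c[1]])/-c[2];x=x*(1+p["k1"]*(x@x));K=p["camera_matrix"]
    return [K[0,0]*x[0]+K[0,2],K[1,1]*x[1]+K[1,2]]
E
python3 - <<'E'
from h import *
p=look("side",["ups","chip"],None)
look("side",["ups","pin_block"],None,"search_frame")
for u,v in[(125,118),(185,64),(216,98),(141,132)]:print(ray(p,u,v,238).round())
for u,v in[(147,167),(219,118)]:print(ray(p,u,v,0).round())
for u,v in[(327,262),(336,262),(336,283),(327,283)]:print(ray(p,u,v,7).round())
print(p["pose"][:3,3])
E
```

```text
side ups [([528.0, 232.0, 9.0], 0.17)]
side chip [([436.0, -283.0, 0.0], 0.58), ([365.0, -37.0, -0.0], 0.41)]
side ups []
side pin_block [([508.0, 202.0, 40.0], 0.76)]
[488. 487. 238.]
[797. 474. 238.]
[704. 283. 238.]
[467. 404. 238.]
[482. 467.   0.]
[820. 367.   0.]
[ 461. -258.    7.]
[ 475. -283.    7.]
[ 412. -309.    7.]
[ 399. -285.    7.]
[ -21.04196341 -267.36971574 1068.27159803]
```

```bash
python3 - <<'E'
import cv2
a=cv2.imread("pics/side1.png");b=cv2.resize(a[140:295,180:350],None,fx=4,fy=3.8,interpolation=2);
cv2.imwrite("pics/c1.png",b[:600,:800])
E
```

```text
(no output)
```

View pics/c1.png

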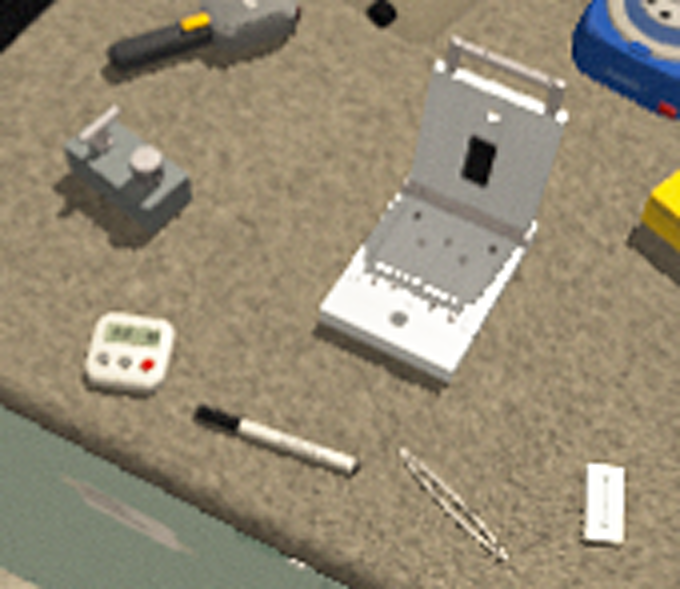

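```bash
cat >> h.py <<'E'
from scipy.spatial.transform import Rotation as R
def plan(wps,cyl=False,jaw=1,start=None,step=60,deg=10.5,nmin=1):
    "wps: [x,y,z,yaw] tool down; prints rows"
    s=env.state(); 
    if start is None: start=list(s["eef_pos"])+[s["tcp_rot"][2]]
    cur=np.array(start,float)
    for wp in wps:
        wp=np.array(wp,float)
        n=int(max(nmin,np.ceil(np.linalg.norm(wp[:3]-cur[:3])/step-.01),np.ceil(abs(wp[3]-cur[3])/np.radians(deg)-.01)))
        if cyl:
            a0,a1=np.arctan2(cur[1],cur[0]),np.arctan2(wp[1],wp[0]);r0,r1=np.hypot(*cur[:2]),np.hypot(*wp[:2])
            n=int(max(n,np.ceil(abs(a1-a0)*(r0+r1)/2/step)))
        pts=[]
        for k in range(0,n+1):
            f=k/n;q=cur+f*(wp-cur)
            if cyl: a,r=a0+f*(a1-a0),r0+f*(r1-r0);q[:2]=r*np.cos(a),r*np.sin(a)
            pts.append(q)
        rows=[]
        for a,b in zip(pts,pts[1:]):
            Ra=R.from_euler("xyz",[np.pi,0,a[3]])
            t=Ra.inv().apply(b[:3]-a[:3])/250
            rows.append([round(float(v),3)+0. for v in t]+[0,0,round(float(-(b[3]-a[3])/np.pi),4),jaw])
        for i in range(0,len(rows),5): print("[[",", ".join(str(r).replace(" ","") for r in rows[i:i+5]),"]]")
        print("--> ",wp.round(3)); cur=wp
E
python3 - <<'E'
from h import *
s=[246.7,574.3,233.5,2.736]
plan([[246.7,574.3,380,2.736]],start=s)
plan([[430,-281,380,.41]],cyl=True,start=[246.7,574.3,380,2.736])
E
```

```text
[[ [0.0,0.0,-0.195,0,0,-0.0,1], [0.0,0.0,-0.195,0,0,-0.0,1], [0.0,0.0,-0.195,0,0,-0.0,1] ]]
-->  [246.7   574.3   380.      2.736]
[[ [-0.253,-0.039,0.0,0,0,0.0436,1], [-0.252,-0.031,0.0,0,0,0.0436,1], [-0.25,-0.022,0.0,0,0,0.0436,1], [-0.248,-0.013,0.0,0,0,0.0436,1], [-0.246,-0.005,0.0,0,0,0.0436,1] ]]
[[ [-0.243,0.003,0.0,0,0,0.0436,1], [-0.24,0.011,0.0,0,0,0.0436,1], [-0.237,0.018,0.0,0,0,0.0436,1], [-0.234,0.026,0.0,0,0,0.0436,1], [-0.23,0.033,0.0,0,0,0.0436,1] ]]
[[ [-0.226,0.04,0.0,0,0,0.0436,1], [-0.222,0.047,0.0,0,0,0.0436,1], [-0.218,0.054,0.0,0,0,0.0436,1], [-0.213,0.06,0.0,0,0,0.0436,1], [-0.209,0.066,0.0,0,0,0.0436,1] ]]
[[ [-0.204,0.072,0.0,0,0,0.0436,1], [-0.199,0.078,0.0,0,0,0.0436,1] ]]
-->  [ 4.30e+02 -2.81e+02  3.80e+02  4.10e-01]
```

Emit:
drive_tool(rows=[[[0,0,-0.195,0,0,0,1],[0,0,-0.195,0,0,0,1],[0,0,-0.195,0,0,0,1]]])

```text
t: 2.33
eef_pos: [246.6, 574.1, 381.4]
tcp_rot: [3.141, 0.0, 2.736]
ft_force: [-0.2, -0.4, -0.5]
opening: 1.001
grip_force: 0.0
```

Emit:
drive_tool(rows=[[[-0.245,-0.039,0,0,0,0.0436,1],[-0.245,-0.031,0,0,0,0.0436,1],[-0.245,-0.022,0,0,0,0.0436,1],[-0.245,-0.013,0,0,0,0.0436,1],[-0.245,-0.005,0,0,0,0.0436,1]]])

```text
t: 2.95
eef_pos: [466.9, 360.9, 379.6]
tcp_rot: [3.142, -0.0, 2.046]
ft_force: [0.8, -1.4, 0.1]
opening: 1.001
grip_force: 0.0
```

Emit:
drive_tool(rows=[[[-0.243,0.003,0,0,0,0.0436,1],[-0.24,0.011,0,0,0,0.0436,1],[-0.237,0.018,0,0,0,0.0436,1],[-0.234,0.026,0,0,0,0.0436,1],[-0.23,0.033,0,0,0,0.0436,1]]])

```text
t: 3.58
eef_pos: [548.9, 78.5, 379.6]
tcp_rot: [3.141, -0.0, 1.361]
ft_force: [0.6, -0.2, 0.3]
opening: 1.001
grip_force: 0.0
```

Emit:
drive_tool(rows=[[[-0.226,0.04,0,0,0,0.0436,1],[-0.222,0.047,0,0,0,0.0436,1],[-0.218,0.054,0,0,0,0.0436,1],[-0.213,0.06,0,0,0,0.0436,1],[-0.209,0.066,0,0,0,0.0436,1]]])

```text
t: 4.2
eef_pos: [483.3, -190.9, 379.7]
tcp_rot: [3.141, -0.0, 0.677]
ft_force: [0.0, -0.6, -0.4]
opening: 1.001
grip_force: 0.0
```

Emit:
drive_tool(rows=[[[-0.204,0.072,0,0,0,0.0436,1],[-0.199,0.078,0,0,0,0.0436,1],[0,0,0.2,0,0,0,1],[0,0,0.2,0,0,0,1]]])

```text
t: 4.7
eef_pos: [422.8, -278.4, 278.9]
tcp_rot: [3.14, -0.001, 0.405]
ft_force: [0.3, -0.3, 0.3]
opening: 1.002
grip_force: 0.0
```

```bash
python3 - <<'E'
from h import *
s=env.state();print(s["t"],s["eef_pos"],s["tcp_rot"])
N="jig jig_nest jig_bore jig_hinge jig_bar jig_lid_bore pin_block align_pin align_pin_knob tee_pin".split()
p=look("wrist",["chip"],"w2.png");print(p["pose"].round(2))
look("wrist",["chip"],None,"search_frame")
p=look("scene",N,"s2.png")
b=np.hstack([cv2.imread("pics/w2.png")[:, :],cv2.resize(cv2.imread("pics/s2.png")[120:260,160:300],(384,384),interpolation=2)])
cv2.imwrite("pics/c2.png",cv2.resize(b,(800,343)))
E
```

```text
4.7 [ 422.83992287 -278.44602059  278.86622742] [ 3.14008787e+00 -8.41394558e-04  4.05461420e-01]
wrist chip [([434.0, -274.0, 4.0], 0.98)]
[[ 4.0000e-01  8.8000e-01  2.6000e-01  4.9630e+02]
 [-9.2000e-01  3.8000e-01  1.2000e-01 -2.4608e+02]
 [ 0.0000e+00 -2.9000e-01  9.6000e-01  4.2981e+02]
 [ 0.0000e+00  0.0000e+00  0.0000e+00  1.0000e+00]]
wrist chip [([438.0, -273.0, 9.0], 0.92)]
scene jig [([556.0, -68.0, 3.0], 0.56)]
scene jig_nest [([556.0, -69.0, 18.0], 0.7)]
scene jig_bore [([501.0, -62.0, 20.0], 0.85)]
scene jig_hinge [([624.0, -66.0, 21.0], 0.73)]
scene jig_bar [([655.0, -65.0, 204.0], 0.59), ([515.0, 182.0, 57.0], 0.16)]
scene jig_lid_bore [([651.0, -69.0, 145.0], 0.77), ([515.0, 181.0, 57.0], 0.53)]
scene pin_block [([520.0, 209.0, 7.0], 0.91)]
scene align_pin [([519.0, 183.0, 8.0], 0.64)]
scene align_pin_knob [([516.0, 182.0, 54.0], 0.63), ([526.0, 238.0, 8.0], 0.54)]
scene tee_pin [([524.0, 233.0, 8.0], 0.57)]
```

View pics/c2.png

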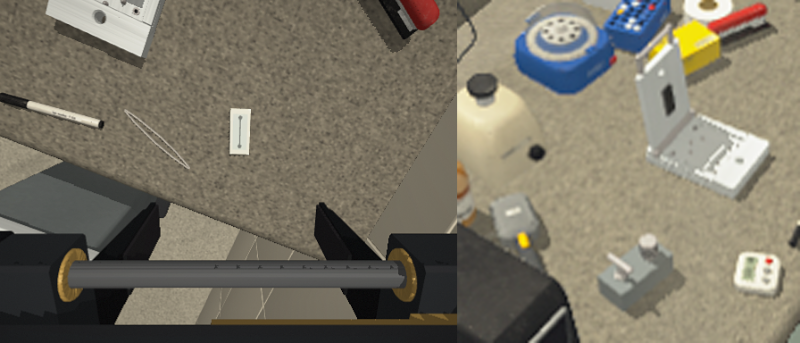

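The left half (wrist) shows the chip at (240,131) of the composite. On the right, the scene view shows the block with the knob pin (648,243) and T pin (620,265).

```bash
cat >> h.py <<'E'
def chipfind(p,c,z=7,half=50,thr=170,show=True):
    u,v=[int(round(a)) for a in proj(p,c)];x0,y0=max(u-half,0),max(v-half,0)
    g=p["color"][y0:v+half,x0:u+half].min(axis=2);m=(g>thr).astype(np.uint8)
    cs=max(cv2.findContours(m,0,2)[0],key=cv2.contourArea);px=cs[:,0]+[x0,y0]
    W=np.array([ray(p,a,b,z)[:2] for a,b in px],np.float32)
    r=cv2.minAreaRect(W);print("rect",r,"box",cv2.boxPoints(r).round(1).tolist());return r
E
python3 - <<'E'
from h import *
p=env.read_camera("wrist")
for t in(150,175,200):chipfind(p,[436,-275,7],7,thr=t)
E
```

```text
rect ((436.1082458496094, -277.1587829589844), (63.3233528137207, 27.42757797241211), 21.720027923583984) box [[401.6000061035156, -276.1000061035156], [411.79998779296875, -301.6000061035156], [470.6000061035156, -278.20001220703125], [460.3999938964844, -252.6999969482422]]
rect ((436.20086669921875, -277.0917053222656), (63.106300354003906, 26.964235305786133), 21.709299087524414) box [[401.8999938964844, -276.20001220703125], [411.8999938964844, -301.29998779296875], [470.5, -277.8999938964844], [460.5, -252.89999389648438]]
rect ((436.0816650390625, -277.1271667480469), (62.785091400146484, 26.882606506347656), 21.7072811126709) box [[401.8999938964844, -276.29998779296875], [411.8999938964844, -301.20001220703125], [470.20001220703125, -278.0], [460.29998779296875, -253.0]]
```

```bash
python3 - <<'E'
from h import *
s=env.state();print(s["eef_pos"],s["tcp_rot"])
plan([[436.2,-277.1,80,.379],[436.2,-277.1,21.8,.379]])
E
```

```text
[ 423.39183609 -277.76719996  279.75059871] [ 3.14156340e+00 -1.08539631e-04  4.07250162e-01]
[[ [0.012,0.004,0.2,0,0,0.0022,1], [0.012,0.004,0.2,0,0,0.0022,1], [0.012,0.004,0.2,0,0,0.0022,1], [0.012,0.004,0.2,0,0,0.0022,1] ]]
-->  [ 4.362e+02 -2.771e+02  8.000e+01  3.790e-01]
[[ [0.0,0.0,0.233,0,0,-0.0,1] ]]
-->  [ 4.362e+02 -2.771e+02  2.180e+01  3.790e-01]
```

Emit:
drive_tool(rows=[[[0.012,0.004,0.2,0,0,0.0022,0.55],[0.012,0.004,0.2,0,0,0.0022,0.55],[0.012,0.004,0.2,0,0,0.0022,0.55],[0.012,0.004,0.2,0,0,0.0022,0.55]]])

```text
t: 6.0
eef_pos: [436.2, -276.9, 78.3]
tcp_rot: [3.141, -0.0, 0.379]
ft_force: [0.5, 0.0, 0.0]
opening: 0.636
grip_force: 0.0
```

Emit:
drive_tool(rows=[[[0,0,0.08,0,0,0,0.55],[0,0,0.08,0,0,0,0.55],[0,0,0.073,0,0,0,0.55],[0,0,0,0,0,0,0.55]]])

```text
t: 6.5
eef_pos: [435.9, -276.8, 20.5]
tcp_rot: [-3.14, 0.001, 0.38]
ft_force: [-0.1, 0.0, 0.1]
opening: 0.55
grip_force: 0.0
```

Emit:
drive_tool(rows=[[[0,0,0,0,0,0,0.1],[0,0,0,0,0,0,0.1],[0,0,0,0,0,0,0.1],[0,0,0,0,0,0,0.1]]])

```text
t: 7.0
eef_pos: [436.1, -276.9, 21.7]
tcp_rot: [3.141, -0.0, 0.38]
ft_force: [-0.4, -0.1, 4.3]
opening: 0.291
grip_force: 30.0
```

```bash
python3 - <<'E'
from h import *
plan([[436.2,-277.1,120,.379],[520,-67,230,0]],jaw=.1,start=[436.2,-277,21.7,.379])
E
```

```text
[[ [0.0,0.0,-0.197,0,0,-0.0,0.1], [0.0,0.0,-0.197,0,0,-0.0,0.1] ]]
-->  [ 4.362e+02 -2.771e+02  1.200e+02  3.790e-01]
[[ [0.124,-0.131,-0.088,0,0,0.0241,0.1], [0.114,-0.14,-0.088,0,0,0.0241,0.1], [0.103,-0.149,-0.088,0,0,0.0241,0.1], [0.092,-0.156,-0.088,0,0,0.0241,0.1], [0.08,-0.163,-0.088,0,0,0.0241,0.1] ]]
-->  [520. -67. 230.   0.]
```

Emit:
drive_tool(rows=[[[0,0,-0.1,0,0,0,0.1],[0,0,-0.197,0,0,0,0.1],[0,0,-0.097,0,0,0,0.1]]])

```text
t: 7.38
eef_pos: [436.3, -277.0, 122.0]
tcp_rot: [3.14, -0.001, 0.38]
ft_force: [0.3, -0.3, 0.5]
opening: 0.29
grip_force: 30.0
```

Emit:
drive_tool(rows=[[[0.124,-0.131,-0.088,0,0,0.0241,0.1],[0.114,-0.14,-0.088,0,0,0.0241,0.1],[0.103,-0.149,-0.088,0,0,0.0241,0.1],[0.092,-0.156,-0.088,0,0,0.0241,0.1],[0.08,-0.163,-0.088,0,0,0.0241,0.1]]])

```text
t: 8.0
eef_pos: [519.9, -65.1, 230.8]
tcp_rot: [-3.142, -0.0, -0.001]
ft_force: [0.4, 0.5, -0.4]
opening: 0.286
grip_force: 30.0
```

Emit:
drive_tool(rows=[[[0,0,0,0,0,0,0.1]]])

```text
t: 8.12
eef_pos: [520.7, -64.4, 231.4]
tcp_rot: [3.141, -0.003, 0.004]
ft_force: [0.3, -0.4, -0.5]
opening: 0.289
grip_force: 30.0
```

```bash
python3 - <<'E'
from h import *
s=env.state();print(s["t"],s["eef_pos"],s["tcp_rot"],s["opening"])
p=look("wrist","jig jig_nest jig_bore jig_hinge jig_bar jig_lid_bore chip".split(),"w3.png")
cv2.imwrite("pics/w3b.png",cv2.resize(p["color"],(768,576),interpolation=2))
for X in ([500,-67,24],[556,-67,16]): print(proj(p,X))
E
```

```text
8.125 [520.65023285 -64.44738867 231.37000942] [ 3.14120847e+00 -2.82654212e-03  3.75047982e-03] 0.28871003622001756
wrist jig [([548.0, -70.0, 1.0], 0.67)]
wrist jig_nest [([552.0, -66.0, 16.0], 0.78)]
wrist jig_bore [([496.0, -66.0, 24.0], 0.91)]
wrist jig_hinge [([621.0, -66.0, 20.0], 0.93)]
wrist jig_bar [([358.0, -33.0, 0.0], 0.72), ([519.0, 206.0, -4.0], 0.55)]
wrist jig_lid_bore [([369.0, 110.0, -1.0], 0.67)]
wrist chip [([518.0, -61.0, 210.0], 0.56)]
[np.float64(267.25345341196805), np.float64(187.4247272418112)]
[np.float64(267.52978308103246), np.float64(134.8265610646122)]
```

View pics/w3b.png

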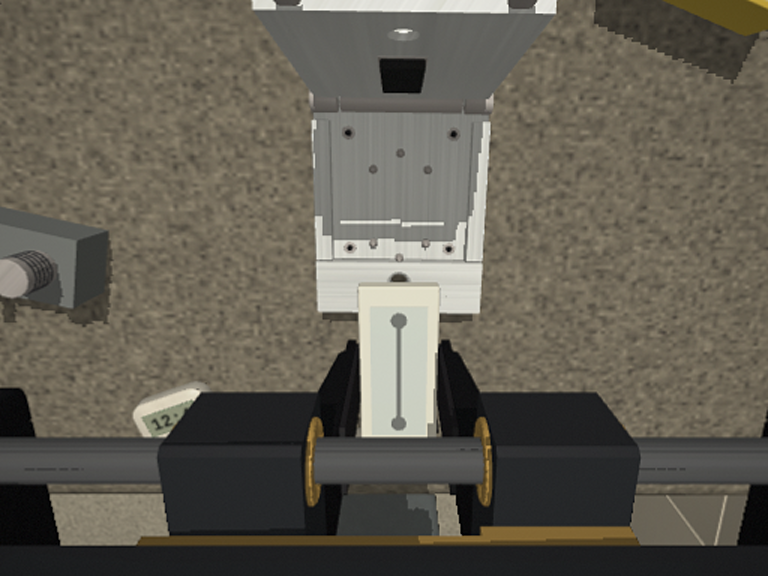

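The wrist view shows the held chip (399,360), the bore (398,279), and six dowels: (400,153), (373,169), (428,170), (373,243), (426,243), (399,258) in the 1.5x picture.

```bash
python3 - <<'E'
from h import *
s=env.state();print(s["eef_pos"],s["tcp_rot"])
p=env.read_camera("wrist")
D=[(400,153,37,0),(373,169,26,19),(428,170,26,-19),(373,243,-26,19),(426,243,-26,-19),(399,258,-37,0)]
W=np.array([ray(p,u/1.5,v/1.5,21)[:2] for u,v,_,_ in D]);L=np.array([d[2:] for d in D],float)
print(W.round(1).tolist(),"mean",W.mean(0))
H,_,_=[*np.linalg.svd((L.T@(W-W.mean(0))))]
Wc=W-W.mean(0);print("yaw",np.arctan2((L[:,0]*Wc[:,1]-L[:,1]*Wc[:,0]).sum(),(L*Wc).sum()),"scale",(L*Wc).sum()/(L**2).sum())
print("bore",ray(p,398/1.5,279/1.5,24))
for u,v in[(318,313),(481,312)]:print("front edge",ray(p,u/1.5,v/1.5,24))
zt=s["eef_pos"][2]
for u,v,dz in[(360,283,21.7),(439,282,21.7),(360,288,14.7),(439,288,14.7),(358,430,14.7),(437,430,14.7),(399,320,14.7),(399,424,14.7)]:print(u,v,ray(p,u/1.5,v/1.5,zt-dz).round(1))
E
```

```text
[519.36546039 -67.41104877 229.52798857] [-3.14135227e+00  7.48857425e-04 -3.29924725e-05]
[[588.0, -68.9], [577.4, -50.5], [576.8, -88.1], [525.9, -49.8], [525.9, -87.6], [514.9, -68.4]] mean [551.48943602 -68.88900462]
yaw -0.009505808176651075 scale 0.9873176215883029
bore [500.08016629 -67.65230357  24.        ]
front edge [474.0216529   -8.70137615  24.        ]
front edge [ 474.87535142 -128.82948433   24.        ]
360 283 [550.  -54.2 207.8]
439 282 [550.4 -81.9 207.8]
360 288 [550.3 -54.7 214.8]
439 288 [550.3 -81.4 214.8]
358 430 [495.7 -52.8 214.8]
437 430 [495.8 -81.9 214.8]
399 320 [538.8 -67.9 214.8]
399 424 [498.3 -67.9 214.8]
```

Emit:
drive_tool(rows=[[[0.046,-0.002,0.235,0,0,0,0.1],[0.046,0,0.235,0,0,0,0.1],[0.046,0,0.15,0,0,0,0.1],[0,0,0.08,0,0,0,0.1],[0,0,0,0,0,0,0.1]]])

```text
t: 9.2
eef_pos: [553.5, -66.3, 53.5]
tcp_rot: [-3.141, 0.003, 0.001]
ft_force: [-0.8, 0.1, 0.6]
opening: 0.288
grip_force: 30.0
```

Emit:
drive_tool(rows=[[[0,0,0,0,0,0,0.1],[0,0,0,0,0,0,0.1]]])

```text
t: 9.45
eef_pos: [554.6, -66.3, 56.1]
tcp_rot: [3.141, -0.002, 0.001]
ft_force: [-0.4, -0.5, 1.0]
opening: 0.287
grip_force: 30.0
```

```bash
python3 - <<'E'
from h import *
p=env.read_camera("wrist");s=env.state();print(s["t"],s["eef_pos"],s["tcp_rot"],s["ft_force"])
import pickle;pickle.dump(dict(p),open("w4.pkl","wb"))
c=p["color"][120:320,150:380];cv2.imwrite("pics/w4.png",cv2.resize(c,None,fx=3,fy=3,interpolation=2)[:600,:800])
E
```

```text
9.5 [554.54470545 -66.25761132  56.00348628] [ 3.14125127e+00 -1.78251413e-03  9.83267540e-04] [-0.74294646 -0.16007944 -0.27260769]
```

View pics/w4.png

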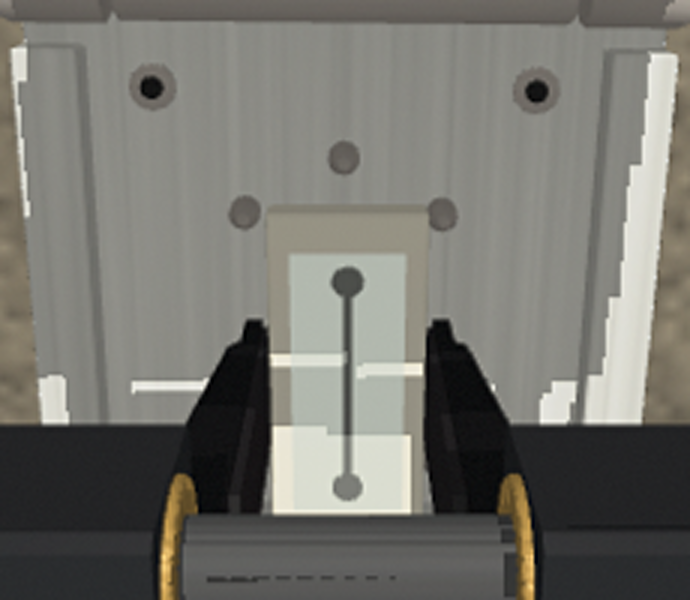

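The wrist crop shows dowels at (344,158), (245,212), (442,214). The chip's front edge runs along row ~206 from column 268 to 428.

```bash
python3 - <<'E'
from h import *
import pickle;p=pickle.load(open("w4.pkl","rb"));print(p["pose"].round(3))
for u,v,z in[(344,158,21),(245,212,21),(442,214,21),(268,206,34.3),(428,205,34.3),(268,213,41.3),(428,212,41.3),(347,282,41.3),(347,487,41.3),(153,87,16),(537,91,16)]:
    print(u,v,ray(p,150+u/3,120+v/3,z).round(2))
E
```

```text
[[ 2.00000e-03  9.58000e-01  2.86000e-01  6.34561e+02]
 [-1.00000e+00  1.00000e-03  2.00000e-03 -6.61170e+01]
 [ 1.00000e-03 -2.86000e-01  9.58000e-01  2.07101e+02]
 [ 0.00000e+00  0.00000e+00  0.00000e+00  1.00000e+00]]
344 158 [590.76 -66.03  21.  ]
245 212 [580.24 -47.3   21.  ]
442 214 [579.9  -84.61  21.  ]
268 206 [585.23 -52.71  34.3 ]
428 205 [585.45 -80.78  34.3 ]
268 213 [586.   -53.23  41.3 ]
428 212 [586.21 -80.22  41.3 ]
347 282 [573.64 -66.58  41.3 ]
347 487 [533.69 -66.66  41.3 ]
153 87 [603.18 -30.19  16.  ]
537 91 [ 602.54 -102.26   16.  ]
```

Emit:
drive_tool(rows=[[[-0.001,-0.0025,0.024,0,0,0.0038,0.1],[0,0,0.024,0,0,0,0.1],[0,0,0.02,0,0,0,0.1],[0,0,0,0,0,0,0.1],[0,0,0,0,0,0,0.1]]])

```text
t: 10.12
eef_pos: [553.9, -65.5, 37.7]
tcp_rot: [-3.141, 0.0, -0.011]
ft_force: [0.1, 0.2, -0.4]
opening: 0.291
grip_force: 30.0
```

Emit:
drive_tool(rows=[[[0,0,0.005,0,0,0,0.1],[0,0,0,0,0,0,0.1]]])

```text
t: 10.38
eef_pos: [554.0, -65.5, 37.2]
tcp_rot: [3.142, -0.0, -0.011]
ft_force: [-2.0, 1.5, 7.7]
opening: 0.293
grip_force: 30.0
```

Emit:
drive_tool(rows=[[[0,0,0,0,0,0,0.42],[0,0,0,0,0,0,0.42],[0,0,0,0,0,0,0.42]]])

```text
t: 10.75
eef_pos: [553.9, -65.5, 36.6]
tcp_rot: [-3.141, 0.0, -0.011]
ft_force: [-0.0, 1.1, 0.0]
opening: 0.418
grip_force: 0.0
```

Emit:
drive_tool(rows=[[[0,0,-0.1,0,0,0,0.42],[-0.08,0,-0.2,0,0,0,0.6],[-0.1,0,-0.22,0,0,0,0.6],[0,0,-0.1,0,0,0,0.6],[0,0,0,0,0,0,0.6]]])

```text
t: 11.38
eef_pos: [509.4, -65.2, 193.4]
tcp_rot: [3.141, -0.004, -0.011]
ft_force: [0.3, -0.2, -1.4]
opening: 0.6
grip_force: 0.0
```

```bash
python3 - <<'E'
from h import *
p=look("wrist",["chip","jig_nest","jig_bore","jig_hinge"]);s=env.state();print(s["t"],s["eef_pos"],s["tcp_rot"],s["ft_force"])
import pickle;pickle.dump(dict(p),open("w5.pkl","wb"))
c=p["color"][20:270,150:400];cv2.imwrite("pics/w5.png",cv2.resize(c,None,fx=2.4,fy=2.4,interpolation=2)[:600,:800])
look("scene",["jig_bar","jig_hinge"]);look("side",["jig_bar","jig_hinge"])
E
```

```text
wrist chip [([552.0, -64.0, 16.0], 0.89)]
wrist jig_nest []
wrist jig_bore [([499.0, -67.0, 25.0], 0.87)]
wrist jig_hinge [([623.0, -66.0, 24.0], 0.97)]
11.625 [508.60689548 -64.90663871 190.34014695] [-3.14094152e+00  2.21302148e-03 -1.08633609e-02] [-0.35239944 -0.01672727 -0.10756456]
scene jig_bar [([654.0, -66.0, 202.0], 0.71)]
scene jig_hinge [([624.0, -64.0, 21.0], 0.66), ([526.0, 239.0, 7.0], 0.2)]
side jig_bar []
side jig_hinge [([621.0, -65.0, 29.0], 0.83)]
```

View pics/w5.png

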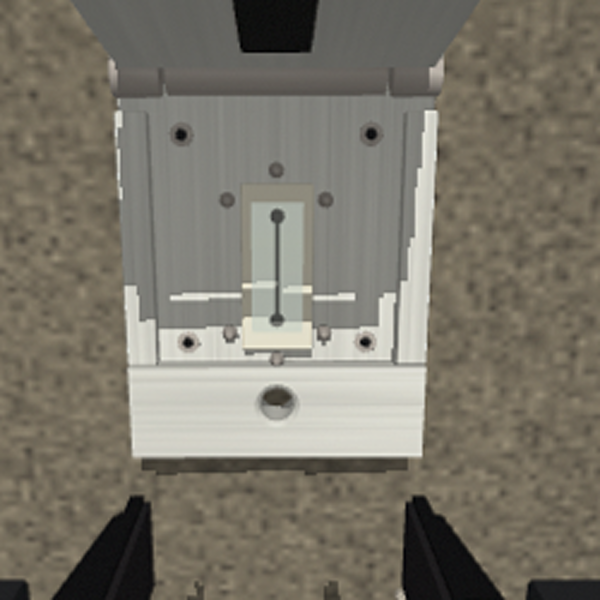

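The chip is flat and centred among the six dowels (cols 242-312, rows 184-349). Next is the bar.

```bash
python3 - <<'E'
from h import *
plan([[540,-66,270,.75],[653,-66,280,1.571]],jaw=.6)
E
```

```text
[[ [0.025,0.001,-0.063,0,0,-0.0484,0.6], [0.025,0.004,-0.063,0,0,-0.0484,0.6], [0.024,0.008,-0.063,0,0,-0.0484,0.6], [0.022,0.011,-0.063,0,0,-0.0484,0.6], [0.02,0.015,-0.063,0,0,-0.0484,0.6] ]]
-->  [540.   -66.   270.     0.75]
[[ [0.066,0.062,-0.008,0,0,-0.0523,0.6], [0.055,0.072,-0.008,0,0,-0.0523,0.6], [0.043,0.08,-0.008,0,0,-0.0523,0.6], [0.029,0.086,-0.008,0,0,-0.0523,0.6], [0.015,0.089,-0.008,0,0,-0.0523,0.6] ]]
-->  [653.    -66.    280.      1.571]
```

Emit:
drive_tool(rows=[[[0.025,0.001,-0.063,0,0,-0.0484,0.6],[0.025,0.004,-0.063,0,0,-0.0484,0.6],[0.024,0.008,-0.063,0,0,-0.0484,0.6],[0.022,0.011,-0.063,0,0,-0.0484,0.6],[0.02,0.015,-0.063,0,0,-0.0484,0.6]]])

```text
t: 12.55
eef_pos: [540.3, -66.0, 270.8]
tcp_rot: [-3.141, -0.0, 0.754]
ft_force: [0.6, -0.4, -0.3]
opening: 0.597
grip_force: 0.0
```

Emit:
drive_tool(rows=[[[0.066,0.062,-0.008,0,0,-0.0523,0.6],[0.055,0.072,-0.008,0,0,-0.0523,0.6],[0.043,0.08,-0.008,0,0,-0.0523,0.6],[0.029,0.086,-0.008,0,0,-0.0523,0.6],[0.015,0.089,-0.008,0,0,-0.0523,0.6]]])

```text
t: 13.18
eef_pos: [654.1, -66.2, 280.3]
tcp_rot: [-3.141, -0.0, 1.576]
ft_force: [0.5, 0.3, 0.2]
opening: 0.601
grip_force: 0.0
```

Emit:
drive_tool(rows=[[[0,0,0,0,0,0,0.6],[0,0,0,0,0,0,0.6]]])

```text
t: 13.42
eef_pos: [652.7, -66.2, 280.1]
tcp_rot: [-3.141, -0.0, 1.568]
ft_force: [-0.5, -0.6, -0.1]
opening: 0.6
grip_force: 0.0
```

```bash
python3 - <<'E'
from h import *
s=env.state();print(s["t"],s["eef_pos"],s["tcp_rot"],s["joints"])
p=look("wrist",["jig_bar","align_pin_knob","pin_block"],"w6.png")
look("side",["jig_bar"]);look("scene",["jig_bar"])
for X in([655,-30,200],[655,-100,200]):print(proj(p,X))
E
```

```text
13.425 [652.74755248 -66.18482784 280.06533161] [-3.14072917e+00 -2.52720966e-04  1.56771350e+00] [-2.01691407e-01  4.98424319e-01  1.41580807e+00  8.21555081e-05
  1.22825664e+00 -1.98636320e-01]
wrist jig_bar [([654.0, -69.0, 198.0], 0.77)]
wrist align_pin_knob []
wrist pin_block []
side jig_bar [([651.0, -65.0, 202.0], 0.55)]
scene jig_bar [([656.0, -65.0, 203.0], 0.91)]
[np.float64(270.2422726504723), np.float64(158.94763127180576)]
[np.float64(270.06338276576207), np.float64(251.5546074957055)]
```

View pics/w6.png

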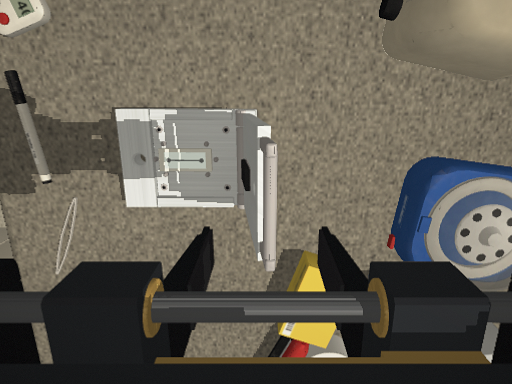

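The bar runs along column ~270, rows 143-270, which matches x≈655. I'll descend and grip it.

Emit:
drive_tool(rows=[[[0,0.009,0.12,0,0,0,0.6],[0,0,0.12,0,0,0,0.6],[0,0,0.08,0,0,0,0.6],[0,0,0,0,0,0,0.6]]])

```text
t: 14.32
eef_pos: [655.1, -66.1, 199.2]
tcp_rot: [-3.139, -0.001, 1.571]
ft_force: [0.9, 0.3, 0.1]
opening: 0.596
grip_force: 0.0
```

Emit:
drive_tool(rows=[[[0,0,0,0,0,0,0],[0,0,0,0,0,0,0],[0,0,0,0,0,0,0],[0,0,0,0,0,0,0]]])

```text
t: 14.82
eef_pos: [655.7, -66.2, 200.8]
tcp_rot: [3.141, 0.0, 1.571]
ft_force: [-0.6, 0.4, 0.2]
opening: 0.238
grip_force: 0.0
```

```bash
python3 - <<'E'
from h import *
s=env.state();print(s["t"],s["eef_pos"],s["tcp_rot"],s["opening"],s["ft_force"],s["grip_force"])
import math
# lid arc, hinge (624,24); print world dx,dz per row
x0,z0=s["eef_pos"][0]-624,s["eef_pos"][2]-24
r=math.hypot(x0,z0);a0=math.atan2(z0,-x0);print(r,a0)
n=14;a1=math.atan2(6,178)
P=[(-r*math.cos(a0+(a1-a0)*k/n),r*math.sin(a0+(a1-a0)*k/n)) for k in range(n+1)]
for a,b in zip(P,P[1:]):print([round((b[0]-a[0])/250,3),round(-(b[1]-a[1])/250,3)])
print(P[-1])
E
```

```text
14.825 [655.73863724 -66.24499999 200.78048325] [3.14107309e+00 3.99276788e-05 1.57089599e+00] 0.23753867363628445 [-0.63476747  0.38611004  0.19972197] 0.0
179.60701643289067 1.7484407571684037
[-0.087, -0.01]
[-0.088, 0.001]
[-0.087, 0.011]
[-0.085, 0.022]
[-0.082, 0.032]
[-0.077, 0.042]
[-0.072, 0.051]
[-0.065, 0.059]
[-0.057, 0.067]
[-0.049, 0.073]
[-0.039, 0.079]
[-0.029, 0.083]
[-0.019, 0.086]
[-0.008, 0.088]
(-179.50506674488722, 6.050732586906311)
```

Fingers are still closing.

Emit:
drive_tool(rows=[[[0,0,0,0,0,0,0],[0,0,0,0,0,0,0],[0,0,0,0,0,0,0],[0,0,0,0,0,0,0]]])

```text
t: 15.32
eef_pos: [655.7, -66.2, 200.5]
tcp_rot: [3.142, -0.0, 1.571]
ft_force: [-0.1, -0.6, 0.5]
opening: 0.098
grip_force: 30.0
```

```bash
python3 - <<'E'
from h import *
s=env.state();print(s["t"],s["eef_pos"],s["opening"],s["ft_force"],s["moment"],s["grip_force"])
E
```

```text
15.325 [655.7026531  -66.22808408 200.47177436] 0.09797057048832301 [-0.09177378 -0.60892358  0.48934378] [-0.01684442  0.1145831  -0.08533539] 29.99788463115692
```

Emit:
drive_tool(rows=[[[0,-0.06,-0.006,0,0,0,0],[0,-0.087,-0.004,0,0,0,0],[0,-0.087,0.005,0,0,0,0],[0,-0.087,0.014,0,0,0,0]]])

```text
t: 15.82
eef_pos: [575.2, -65.6, 197.8]
tcp_rot: [3.14, -0.001, 1.571]
ft_force: [8.0, 3.9, -17.1]
opening: 0.099
grip_force: 30.0
```

```bash
cat > arc.py <<'E'
from h import *
import math,sys
s=env.state();e=s["eef_pos"];print(s["t"],e,s["ft_force"],s["moment"],s["grip_force"])
hx=float(sys.argv[1]) if len(sys.argv)>1 else 624
x0,z0=e[0]-hx,e[2]-24;r0=math.hypot(x0,z0);a=math.atan2(z0,-x0);print("r",r0,"a",a)
px,pz=x0,z0
rt=float(sys.argv[2]) if len(sys.argv)>2 else r0
for k in range(10):
    a=max(a-.125,.02); x,z=-rt*math.cos(a),rt*math.sin(a)
    print([round((x-px)/250,3),round(-(z-pz)/250,3)],round(a,3));px,pz=x,z
    if a<=.02:break
E
python3 arc.py
```

```text
15.825 [575.22372232 -65.56550415 197.84939345] [  7.96106558   3.89287655 -17.12597404] [ 0.55817953 -1.30915571 -0.07879077] 29.991950690746307
r 180.56227974696927 a 1.2972625892583185
[np.float64(-0.085), np.float64(0.03)] 1.172
[-0.081, 0.04] 1.047
[-0.075, 0.05] 0.922
[-0.068, 0.059] 0.797
[-0.06, 0.067] 0.672
[-0.052, 0.074] 0.547
[-0.042, 0.08] 0.422
[-0.032, 0.084] 0.297
[-0.021, 0.088] 0.172
[-0.01, 0.09] 0.047
```

Emit:
drive_tool(rows=[[[0,-0.04,0.024,0,0,0,0],[0,-0.04,0.018,0,0,0,0]]])

```text
t: 16.08
eef_pos: [555.2, -65.5, 190.0]
tcp_rot: [3.14, -0.001, 1.571]
ft_force: [-9.0, 7.6, 25.0]
opening: 0.094
grip_force: 30.0
```

```bash
python3 arc.py 624 178.5
```

```text
16.075 [555.1893047  -65.51606252 190.01569863] [-9.0392844   7.58122768 24.97045556] [ 1.29409779  1.53106633 -0.06835328] 30.027042031288147
r 179.71122385634246 a 1.1778672337373373
[np.float64(-0.078), np.float64(0.044)] 1.053
[-0.075, 0.049] 0.928
[-0.068, 0.058] 0.803
[-0.06, 0.066] 0.678
[-0.051, 0.073] 0.553
[-0.042, 0.079] 0.428
[-0.032, 0.083] 0.303
[-0.021, 0.087] 0.178
[-0.01, 0.089] 0.053
[-0.001, 0.023] 0.02
```

Emit:
drive_tool(rows=[[[0,-0.082,0.029,0,0,0,0],[0,-0.075,0.049,0,0,0,0],[0,-0.068,0.058,0,0,0,0]]])

```text
t: 16.45
eef_pos: [499.2, -65.4, 153.6]
tcp_rot: [3.14, -0.001, 1.571]
ft_force: [8.8, 8.7, -7.8]
opening: 0.099
grip_force: 30.0
```

```bash
python3 arc.py 624 180
```

```text
16.45 [499.18585867 -65.44480354 153.59276679] [ 8.84633891  8.67800104 -7.80990846] [ 1.48691278 -1.77256544 -0.09526803] 29.97816413640976
r 179.9245816449751 a 0.8041793498823567
[np.float64(-0.061), np.float64(0.066)] 0.679
[-0.052, 0.073] 0.554
[-0.042, 0.079] 0.429
[-0.032, 0.084] 0.304
[-0.022, 0.087] 0.179
[-0.01, 0.089] 0.054
[-0.001, 0.025] 0.02
```

Emit:
drive_tool(rows=[[[0.003,-0.059,0.068,0,0,0,0],[0.001,-0.052,0.073,0,0,0,0],[0.001,-0.042,0.079,0,0,0,0]]])

```text
t: 16.82
eef_pos: [461.4, -65.0, 98.5]
tcp_rot: [3.139, 0.0, 1.571]
ft_force: [7.4, 3.3, -1.9]
opening: 0.096
grip_force: 30.0
```

```bash
python3 arc.py 624 179.3
```

```text
16.825 [461.43315125 -65.00147122  98.52266676] [ 7.42256791  3.30872425 -1.88182496] [ 0.50670974 -1.50915175 -0.04748954] 30.001393854618073
r 178.83402409464657 a 0.4298276556727186
[np.float64(-0.034), np.float64(0.083)] 0.305
[-0.021, 0.087] 0.18
[-0.01, 0.089] 0.055
[-0.001, 0.025] 0.02
```

Emit:
drive_tool(rows=[[[0.002,-0.029,0.083,0,0,0,0],[0.001,-0.02,0.087,0,0,0,0],[0.001,-0.008,0.06,0,0,0,0]]])

```text
t: 17.2
eef_pos: [446.9, -64.3, 40.6]
tcp_rot: [3.141, 0.0, 1.571]
ft_force: [0.3, -4.0, 3.3]
opening: 0.098
grip_force: 30.0
```

```bash
python3 arc.py 624 178.5
```

```text
17.2 [446.89016141 -64.31330297  40.55526856] [ 0.29589301 -4.00531313  3.34100061] [-0.61470506 -0.23525199 -0.03040828] 29.97372329235077
r 177.88190419845185 a 0.09320375813918136
[np.float64(-0.005), np.float64(0.052)] 0.02
```

Emit:
drive_tool(rows=[[[-0.002,-0.002,0.016,0,0,0,0],[0,0,0.016,0,0,0,0],[0,0,0,0,0,0,0]]])

```text
t: 17.58
eef_pos: [446.4, -64.5, 33.4]
tcp_rot: [3.141, 0.0, 1.571]
ft_force: [0.9, 1.9, 2.9]
opening: 0.097
grip_force: 30.0
```

```bash
python3 arc.py 624 178.5
```

```text
17.575 [446.41702666 -64.4783921   33.44025412] [0.91378404 1.86094744 2.89062979] [ 0.28682636 -0.20005182 -0.0601424 ] 30.015983283519745
r 177.83371676013243 a 0.0531096896458587
[np.float64(-0.004), np.float64(0.023)] 0.02
```

Emit:
drive_tool(rows=[[[0,-0.001,0.012,0,0,0,0],[0,0,0,0,0,0,0]]])

```text
t: 17.82
eef_pos: [446.4, -64.5, 31.0]
tcp_rot: [3.14, 0.0, 1.571]
ft_force: [-0.4, 3.0, 12.0]
opening: 0.097
grip_force: 30.0
```

Emit:
drive_tool(rows=[[[0,0,0,0,0,0,0.4],[0,0,0,0,0,0,0.4],[0,0,0,0,0,0,0.4],[0,0,-0.12,0,0,0,0.5],[0,0,-0.2,0,0,0,0.6]]])

```text
t: 18.45
eef_pos: [445.2, -64.4, 110.1]
tcp_rot: [-3.138, -0.001, 1.571]
ft_force: [0.3, -0.1, -0.1]
opening: 0.548
grip_force: 0.0
```

Emit:
drive_tool(rows=[[[0,0,-0.24,0,0,0,0.6],[0,0,-0.24,0,0,0,0.6],[0,0,0,0,0,0,0.6]]])

```text
t: 18.82
eef_pos: [447.1, -64.8, 233.9]
tcp_rot: [3.134, 0.002, 1.571]
ft_force: [1.2, 0.7, -0.1]
opening: 0.598
grip_force: 0.0
```

```bash
python3 - <<'E'
from h import *
s=env.state();print(s["t"],s["eef_pos"],s["tcp_rot"],s["joints"])
N=["jig_bar","jig_lid_bore","jig_hinge","align_pin","align_pin_knob","tee_pin","pin_block","chip"]
look("side",N,"s7.png");look("scene",N);look("wrist",["jig_bar","jig_lid_bore","align_pin_knob"],"w7.png")
a=cv2.imread("pics/w7.png");b=cv2.imread("pics/s7.png")[150:300,180:330]
cv2.imwrite("pics/c7.png",cv2.resize(np.hstack([a,cv2.resize(b,(384,384),interpolation=2)]),(800,343)))
E
```

```text
18.825 [447.10058048 -64.84013489 233.9237608 ] [3.13445247e+00 2.10731616e-03 1.57102583e+00] [-2.90425487e-01  2.41947972e-01  1.96690200e+00  3.42255783e-05
  9.25298075e-01 -2.90682998e-01]
side jig_bar [([445.0, -66.0, 39.0], 0.97)]
side jig_lid_bore [([501.0, -69.0, 43.0], 0.57)]
side jig_hinge [([625.0, -68.0, 26.0], 0.89)]
side align_pin [([514.0, 178.0, 9.0], 0.47)]
side align_pin_knob [([515.0, 183.0, 57.0], 0.5)]
side tee_pin [([527.0, 232.0, 6.0], 0.44), ([515.0, 182.0, 54.0], 0.24)]
side pin_block [([526.0, 210.0, -1.0], 0.74), ([513.0, 178.0, 7.0], 0.54)]
side chip [([370.0, 106.0, 1.0], 0.3)]
scene jig_bar [([447.0, -64.0, 44.0], 0.65)]
scene jig_lid_bore [([500.0, -71.0, 44.0], 0.81)]
scene jig_hinge [([623.0, -64.0, 23.0], 0.79)]
scene align_pin [([518.0, 182.0, 7.0], 0.48), ([500.0, -70.0, 41.0], 0.2)]
scene align_pin_knob [([517.0, 182.0, 57.0], 0.47), ([518.0, 209.0, 6.0], 0.34)]
scene tee_pin [([558.0, -71.0, 20.0], 0.55), ([526.0, 237.0, 6.0], 0.54)]
scene pin_block [([519.0, 205.0, 9.0], 0.62), ([447.0, -65.0, 42.0], 0.33)]
scene chip [([513.0, 181.0, 54.0], 0.43)]
wrist jig_bar [([445.0, -63.0, 36.0], 0.95)]
wrist jig_lid_bore [([498.0, -65.0, 38.0], 0.77)]
wrist align_pin_knob []
```

View pics/c7.png

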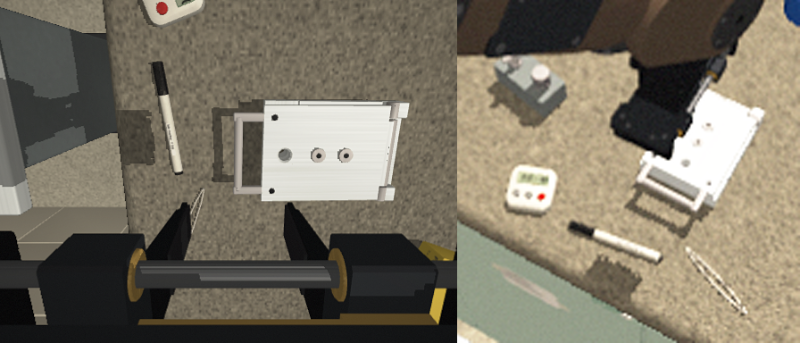

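Lid is down at about 0.05 rad. The lid bore is at composite (285,155), i.e. wrist pixel (319,174).

```bash
cat > blob.py <<'E'
from h import *
def blob(p,c,z,half=14,thr=150,dark=True):
    u,v=[int(round(a)) for a in proj(p,c)]
    g=cv2.cvtColor(p["color"][v-half:v+half,u-half:u+half],cv2.COLOR_BGR2GRAY)
    m=((g<thr) if dark else (g>thr)).astype(np.uint8)
    n,l,st,ce=cv2.connectedComponentsWithStats(m)
    for i in range(1,n):
        if st[i,4]>25: print("blob",st[i].tolist(),ray(p,ce[i][0]+u-half,ce[i][1]+v-half,z).round(2))
E
python3 - <<'E'
from blob import *
s=env.state();print(s["eef_pos"],s["tcp_rot"])
p=env.read_camera("wrist")
print(proj(p,[499,-65.5,40.5]))
for t in(120,150,180):print(t);blob(p,[499,-65.5,40.5],40.5,thr=t)
plan([[447,-64.8,260,1.571]],jaw=.6)
plan([[500,140,260,1.40],[510,180,200,1.4]],jaw=.6,cyl=True,start=[447,-64.8,260,1.571])
E
```

```text
[445.92155038 -64.51663714 230.19179551] [ 3.14150618e+00 -6.41282038e-05  1.57088474e+00]
[np.float64(318.1602334744859), np.float64(174.03219648510614)]
120
blob [8, 7, 13, 13, 107] [498.59 -64.05  40.5 ]
150
blob [8, 7, 14, 13, 150] [499.18 -64.32  40.5 ]
180
blob [8, 6, 15, 16, 185] [499.88 -64.52  40.5 ]
[[ [-0.001,0.004,-0.119,0,0,-0.0,0.6] ]]
-->  [447.    -64.8   260.      1.571]
[[ [0.185,0.085,0.0,0,0,0.0136,0.6], [0.202,0.056,0.0,0,0,0.0136,0.6], [0.215,0.025,0.0,0,0,0.0136,0.6], [0.223,-0.009,0.0,0,0,0.0136,0.6] ]]
-->  [500.  140.  260.    1.4]
[[ [0.081,0.008,0.12,0,0,-0.0,0.6], [0.083,0.004,0.12,0,0,-0.0,0.6] ]]
-->  [510.  180.  200.    1.4]
```

Emit:
drive_tool(rows=[[[0,0.002,-0.12,0,0,0,0.6],[0.185,0.085,0,0,0,0.0136,0.6],[0.202,0.056,0,0,0,0.0136,0.6],[0.215,0.025,0,0,0,0.0136,0.6],[0.223,-0.009,0,0,0,0.0136,0.6]]])

```text
t: 20.6
eef_pos: [499.9, 141.9, 260.2]
tcp_rot: [3.141, -0.0, 1.398]
ft_force: [0.6, -1.0, 0.5]
opening: 0.599
grip_force: 0.0
```

Emit:
drive_tool(rows=[[[0.08,0.008,0.12,0,0,0,0.6],[0.083,0.004,0.12,0,0,0,0.6],[0,0,0,0,0,0,0.6],[0,0,0,0,0,0,0.6]]])

```text
t: 21.1
eef_pos: [509.6, 179.5, 201.0]
tcp_rot: [3.141, -0.0, 1.4]
ft_force: [-1.0, 0.0, 0.2]
opening: 0.601
grip_force: 0.0
```

```bash
python3 - <<'E'
from blob import *
p=look("wrist",["align_pin_knob","align_pin","tee_pin","pin_block"],"w8.png");s=env.state();print(s["t"],s["eef_pos"],s["tcp_rot"])
print(proj(p,[516,182,70]))
c=p["color"][40:290,130:380];cv2.imwrite("pics/c8.png",cv2.resize(c,None,fx=2.4,fy=2.4,interpolation=2)[:600,:800])
import pickle;pickle.dump(dict(p),open("w8.pkl","wb"))
E
```

```text
wrist align_pin_knob [([515.0, 185.0, 55.0], 0.91)]
wrist align_pin [([510.0, 181.0, 7.0], 0.81)]
wrist tee_pin [([523.0, 236.0, 9.0], 0.81), ([368.0, 111.0, 3.0], 0.47)]
wrist pin_block [([521.0, 208.0, -4.0], 0.58)]
21.35 [509.64904626 179.35887367 201.0764941 ] [ 3.14024963e+00 -5.99614582e-04  1.39924412e+00]
[np.float64(273.3286303273423), np.float64(184.7451263825174)]
```

View pics/c8.png

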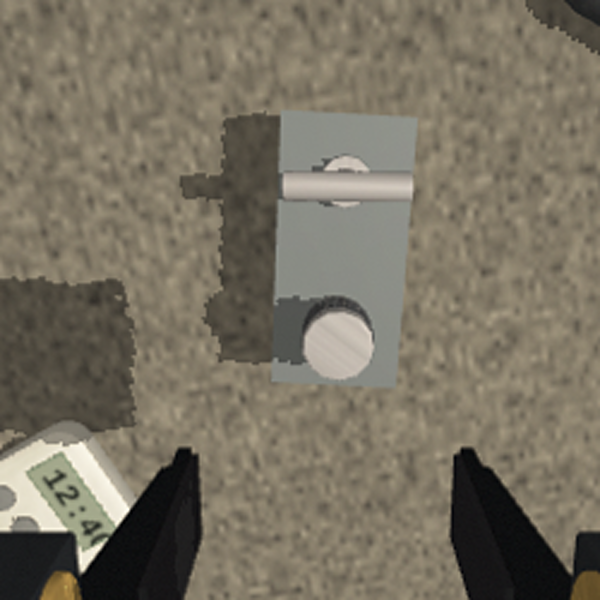

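The knob top's centre is at crop (338,345), i.e. pixel (270.8,183.8). The T handle is at (347,185), clear of the fingers' line.

```bash
python3 - <<'E'
from h import *
import pickle;p=pickle.load(open("w8.pkl","rb"))
c=ray(p,130+338/2.4,40+345/2.4,70);print(c,ray(p,130+303/2.4,40+345/2.4,70),ray(p,130+374/2.4,40+345/2.4,70))
plan([[c[0],c[1],120,1.4],[c[0],c[1],63,1.4]],jaw=.6)
E
```

```text
[514.03890157 183.23303343  70.        ] [501.73965198 185.34631544  70.        ] [526.69039598 181.05913915  70.        ]
[[ [0.009,0.007,0.162,0,0,-0.0001,0.6], [0.009,0.007,0.162,0,0,-0.0001,0.6] ]]
-->  [514.039 183.233 120.      1.4  ]
[[ [0.0,0.0,0.228,0,0,-0.0,0.6] ]]
-->  [514.039 183.233  63.      1.4  ]
```

Emit:
drive_tool(rows=[[[0.009,0.008,0.16,0,0,0,0.6],[0.009,0.008,0.164,0,0,0,0.6],[0,0,0.114,0,0,0,0.6],[0,0,0.114,0,0,0,0.6],[0,0,0,0,0,0,0.6]]])

```text
t: 21.98
eef_pos: [513.5, 183.2, 61.1]
tcp_rot: [-3.139, 0.001, 1.4]
ft_force: [-0.2, 0.4, 1.2]
opening: 0.598
grip_force: 0.0
```

Emit:
drive_tool(rows=[[[0,0,0,0,0,0,0.1],[0,0,0,0,0,0,0.1],[0,0,0,0,0,0,0.1],[0,0,0,0,0,0,0.1],[0,0,0,0,0,0,0.1]]])

```text
t: 22.6
eef_pos: [514.4, 183.7, 62.8]
tcp_rot: [3.141, -0.0, 1.4]
ft_force: [-0.5, -1.1, 6.9]
opening: 0.263
grip_force: 30.0
```

```bash
python3 - <<'E'
from h import *
plan([[514.4,183.7,175,1.4]],jaw=.1)
plan([[499.5,-64.8,160,1.56]],jaw=.1,cyl=True,start=[514.4,183.7,175,1.4])
E
```

```text
[[ [0.0,0.0,-0.224,0,0,0.0,0.1], [0.0,0.0,-0.224,0,0,0.0,0.1] ]]
-->  [514.4 183.7 175.    1.4]
[[ [-0.198,0.062,0.012,0,0,-0.0102,0.1], [-0.201,0.035,0.012,0,0,-0.0102,0.1], [-0.201,0.009,0.012,0,0,-0.0102,0.1], [-0.197,-0.017,0.012,0,0,-0.0102,0.1], [-0.19,-0.041,0.012,0,0,-0.0102,0.1] ]]
-->  [499.5  -64.8  160.     1.56]
```

Emit:
drive_tool(rows=[[[0,0,-0.04,0,0,0,0.1],[0,0,-0.08,0,0,0,0.1],[0,0,-0.16,0,0,0,0.1],[0,0,-0.168,0,0,0,0.1]]])

```text
t: 23.1
eef_pos: [513.8, 183.5, 175.6]
tcp_rot: [-3.141, 0.0, 1.4]
ft_force: [-0.2, 0.7, -0.6]
opening: 0.265
grip_force: 30.0
```

Emit:
drive_tool(rows=[[[-0.198,0.062,0.012,0,0,-0.0102,0.1],[-0.201,0.035,0.012,0,0,-0.0102,0.1],[-0.201,0.009,0.012,0,0,-0.0102,0.1],[-0.197,-0.017,0.012,0,0,-0.0102,0.1],[-0.19,-0.041,0.012,0,0,-0.0102,0.1]]])

```text
t: 23.72
eef_pos: [499.1, -66.4, 159.5]
tcp_rot: [3.141, 0.0, 1.561]
ft_force: [-0.3, -0.5, -1.7]
opening: 0.268
grip_force: 30.0
```

Emit:
drive_tool(rows=[[[0,0,0.1,0,0,0,0.1],[0,0,0,0,0,0,0.1],[0,0,0,0,0,0,0.1]]])

```text
t: 24.1
eef_pos: [499.7, -64.4, 134.9]
tcp_rot: [3.141, -0.0, 1.561]
ft_force: [0.0, 0.6, -0.6]
opening: 0.266
grip_force: 30.0
```

```bash
python3 - <<'E'
from blob import *
p=look("wrist",["align_pin_knob","align_pin","jig_lid_bore","jig_bar"],"w9.png");s=env.state();print(s["t"],s["eef_pos"],s["tcp_rot"],s["ft_force"],s["opening"])
print(proj(p,[499.4,-64.8,40.5]),proj(p,s["eef_pos"]-[0,0,53]))
c=p["color"][110:310,150:410];cv2.imwrite("pics/c9.png",cv2.resize(c,None,fx=3,fy=3,interpolation=2)[:600,:800])
import pickle;pickle.dump(dict(p),open("w9.pkl","wb"))
E
```

```text
wrist align_pin_knob [([502.0, -64.0, 125.0], 0.72)]
wrist align_pin [([495.0, -66.0, 80.0], 0.82)]
wrist jig_lid_bore [([499.0, -67.0, 40.0], 0.97)]
wrist jig_bar [([444.0, -66.0, 38.0], 0.62)]
24.35 [499.62517815 -64.43309626 134.70634449] [3.14074609e+00 1.24649568e-04 1.56098657e+00] [-0.64912224 -0.17482581 -0.64556243] 0.2634280675347321
[np.float64(266.3884908807291), np.float64(202.84262012634693)] [np.float64(266.96015455205094), np.float64(222.65288914072627)]
```

View pics/c9.png

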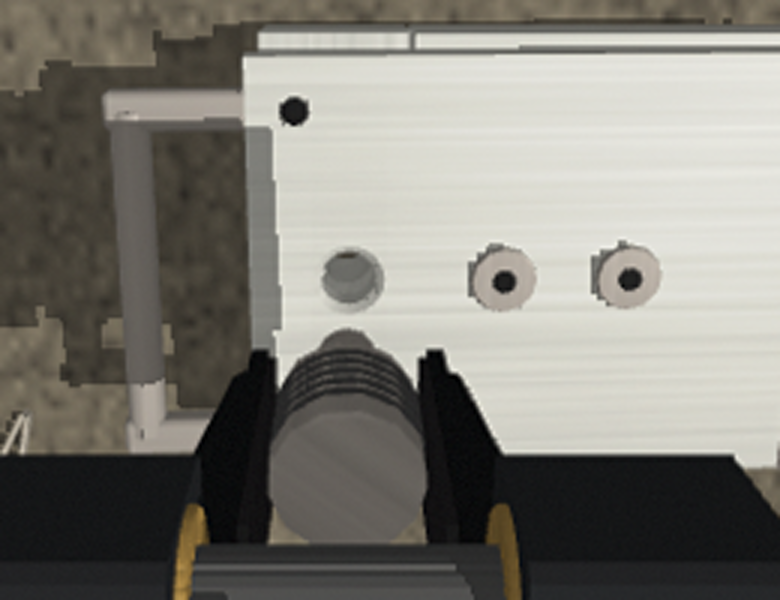

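```bash
python3 - <<'E'
from h import *
import pickle;p=pickle.load(open("w9.pkl","rb"));s=env.state()
e=np.array([499.625,-64.433,134.706])
def ring(c,z,r):
    t=np.linspace(0,2*np.pi,60);q=np.array([proj(p,[c[0]+r*np.cos(a),c[1]+r*np.sin(a),z]) for a in t])
    q=(q-[150,110])*3;print("c",((np.array(proj(p,[c[0],c[1],z]))-[150,110])*3).round(1),"u",q[:,0].min().round(1),q[:,0].max().round(1),"v",q[:,1].min().round(1),q[:,1].max().round(1))
ring(e,e[2]-52.8,3);ring(e,e[2]-45.8,6);ring(e,e[2]-22.8,13);ring(e,e[2]+7.2,13)
print("bore",ray(p,150+352/3,110+279/3,40.5));ring([499.6,-65],40.5,7);ring([500,-65],40.5,7)
E
```

```text
c [350.9 338.3] u 336.9 364.9 v 325.2 351.3
c [351.1 350.9] u 322.1 380.0 v 323.8 377.6
c [351.7 398.6] u 281.7 421.8 v 333.2 461.5
c [352.8 480.3] u 270.3 435.4 v 405.0 552.3
bore [500.11460055 -64.93226111  40.5       ]
c [350.  279.3] u 322.3 377.7 v 252.8 305.4
c [351.5 279.3] u 323.8 379.3 v 252.8 305.4
```

Emit:
drive_tool(rows=[[[0.002,0.004,0.07,0,0,0,0.1],[0,0,0.07,0,0,0,0.1],[0,0,0,0,0,0,0.1]]])

```text
t: 24.72
eef_pos: [500.1, -64.0, 98.6]
tcp_rot: [-3.14, -0.001, 1.561]
ft_force: [-0.5, -0.1, -0.7]
opening: 0.267
grip_force: 30.0
```

Emit:
drive_tool(rows=[[[0,0,0.016,0,0,0,0.1],[0,0,0.016,0,0,0,0.1],[0,0,0,0,0,0,0.1]]])

```text
t: 25.1
eef_pos: [500.4, -64.3, 91.2]
tcp_rot: [-3.142, -0.0, 1.56]
ft_force: [0.5, -0.5, -1.1]
opening: 0.267
grip_force: 30.0
```

```bash
python3 - <<'E'
from blob import *
p=env.read_camera("wrist");s=env.state();print(s["t"],s["eef_pos"],s["tcp_rot"],s["ft_force"],s["moment"])
c=p["color"][110:310,150:410];cv2.imwrite("pics/c10.png",cv2.resize(c,None,fx=3,fy=3,interpolation=2)[:600,:800])
E
```

```text
25.15 [500.4572007  -64.31285878  91.30421311] [ 3.14139961e+00 -4.84545649e-05  1.56022724e+00] [ 0.31039951 -0.88832901 -0.69696178] [-0.07270069  0.04558435  0.0161429 ]
```

I miscounted: that was my 11th picture and the limit is 10, so I won't view any more and will use forces and numbers from here. The tip is inside the lid bore's mouth with no contact force.

Emit:
drive_tool(rows=[[[0,0,0.012,0,0,0,0.1],[0,0,0.012,0,0,0,0.1],[0,0,0,0,0,0,0.1]]])

```text
t: 25.52
eef_pos: [500.3, -64.3, 84.9]
tcp_rot: [-3.141, -0.0, 1.56]
ft_force: [0.2, -0.7, -0.2]
opening: 0.266
grip_force: 30.0
```

```bash
cat > st.py <<'E'
from h import *
s=env.state();print(s["t"],s["eef_pos"].round(2) if hasattr(s["eef_pos"],"round") else s["eef_pos"],np.round(s["tcp_rot"],3),np.round(s["ft_force"],1),np.round(s["moment"],2))
E
python3 st.py
```

```text
25.525 [500.31 -64.29  84.91] [-3.141 -0.     1.56 ] [ 0.2 -0.7 -0.2] [-0.09  0.06 -0.02]
```

Emit:
drive_tool(rows=[[[0,0,0.014,0,0,0,0.1],[0,0,0.014,0,0,0,0.1],[0,0,0.01,0,0,0,0.1],[0,0,0,0,0,0,0.1]]])

```text
t: 26.02
eef_pos: [500.3, -64.3, 75.4]
tcp_rot: [-3.141, -0.0, 1.56]
ft_force: [-0.2, 0.5, -1.5]
opening: 0.265
grip_force: 30.0
```

Emit:
drive_tool(rows=[[[0,0,0.014,0,0,0,0.1],[0,0,0.012,0,0,0,0.1],[0,0,0,0,0,0,0.1]]])

```text
t: 26.4
eef_pos: [500.3, -64.3, 68.9]
tcp_rot: [-3.141, -0.0, 1.56]
ft_force: [-0.7, -0.2, -1.8]
opening: 0.265
grip_force: 30.0
```

Emit:
drive_tool(rows=[[[0,0,0.012,0,0,0,0.1],[0,0,0.01,0,0,0,0.1],[0,0,0,0,0,0,0.1]]])

```text
t: 26.78
eef_pos: [500.4, -64.3, 63.5]
tcp_rot: [-3.141, -0.0, 1.56]
ft_force: [-0.1, -1.4, -0.7]
opening: 0.264
grip_force: 30.0
```

Emit:
drive_tool(rows=[[[0,0,0.008,0,0,0,0.1],[0,0,0,0,0,0,0.1],[0,0,0,0,0,0,0.1]]])

```text
t: 27.15
eef_pos: [500.5, -64.3, 61.6]
tcp_rot: [3.141, -0.0, 1.56]
ft_force: [0.4, -0.3, -0.5]
opening: 0.268
grip_force: 30.0
```

Emit:
drive_tool(rows=[[[0,0,0.007,0,0,0,0.1],[0,0,0,0,0,0,0.1]]])

```text
t: 27.4
eef_pos: [500.3, -64.3, 59.9]
tcp_rot: [-3.141, -0.0, 1.56]
ft_force: [-0.7, -0.0, 2.3]
opening: 0.267
grip_force: 30.0
```

Emit:
drive_tool(rows=[[[0,0,0.006,0,0,0,0.1],[0,0,0,0,0,0,0.1]]])

```text
t: 27.65
eef_pos: [500.2, -64.3, 58.4]
tcp_rot: [-3.141, -0.0, 1.56]
ft_force: [-2.1, -0.8, 3.5]
opening: 0.267
grip_force: 30.0
```

Emit:
drive_tool(rows=[[[0,0,0.006,0,0,0,0.1],[0,0,0,0,0,0,0.1]]])

```text
t: 27.9
eef_pos: [500.1, -64.3, 57.3]
tcp_rot: [-3.141, -0.0, 1.56]
ft_force: [-5.6, -0.4, 10.7]
opening: 0.268
grip_force: 30.0
```

Emit:
drive_tool(rows=[[[0,0,0.005,0,0,0,0.1],[0,0,0,0,0,0,0.1]]])

```text
t: 28.15
eef_pos: [500.1, -64.3, 57.0]
tcp_rot: [3.141, 0.0, 1.56]
ft_force: [-8.9, -0.1, 26.9]
opening: 0.27
grip_force: 30.0
```

```bash
python3 st.py
```

```text
28.15 [500.13 -64.31  57.02] [3.141 0.    1.56 ] [-8.9 -0.1 26.9] [-0.09  1.66 -0.04]
```

Emit:
drive_tool(rows=[[[0,-0.004,0,0,0,0,0.1],[0,0,0,0,0,0,0.1]]])

```text
t: 28.4
eef_pos: [500.0, -64.3, 57.1]
tcp_rot: [3.139, 0.0, 1.56]
ft_force: [-4.4, 1.2, 23.2]
opening: 0.267
grip_force: 30.0
```

```bash
python3 - <<'E'
from h import *
exec(open("st.py").read())
for c in("side","scene"):look(c,["jig_bar","jig_lid_bore","align_pin_knob","align_pin"])
exec(open("st.py").read())
E
```

```text
28.4 [500.01 -64.32  57.05] [3.139 0.    1.56 ] [-4.4  1.2 23.2] [0.22 0.9  0.01]
side jig_bar [([444.0, -64.0, 30.0], 0.74)]
side jig_lid_bore [([500.0, -68.0, 34.0], 0.84)]
side align_pin_knob []
side align_pin []
scene jig_bar [([446.0, -65.0, 30.0], 0.72)]
scene jig_lid_bore [([498.0, -66.0, 36.0], 0.82)]
scene align_pin_knob [([499.0, -69.0, 49.0], 0.53)]
scene align_pin [([506.0, -67.0, 2.0], 0.61)]
28.9 [500.   -64.32  57.05] [3.139 0.    1.56 ] [-5.   2.1 23.6] [0.24 0.92 0.03]
```

Emit:
drive_tool(rows=[[[0,-0.001,0.001,0,0,0,0.1],[0,0,0,0,0,0,0.1],[0,0,0,0,0,0,0.1],[0,0,0,0,0,0,0.1]]])

```text
t: 29.4
eef_pos: [500.0, -64.3, 57.0]
tcp_rot: [3.139, 0.001, 1.56]
ft_force: [-4.2, 1.8, 26.7]
opening: 0.265
grip_force: 30.0
```

```bash
python3 - <<'E'
exec(open("st.py").read())
look("side",["jig_bar","jig_lid_bore"])
print(env.job_done())
E
```

```text
29.4 [500.02 -64.35  57.02] [3.139e+00 1.000e-03 1.560e+00] [-4.2  1.8 26.7] [ 0.33  0.87 -0.06]
side jig_bar [([444.0, -64.0, 29.0], 0.6)]
side jig_lid_bore [([501.0, -66.0, 36.0], 0.57)]
the job is handed in; nothing more can be done
None
```

The job is handed in at 29.4 s: chip in the nest, pin through both halves, and its knob held down with about 27 N; the bar reads 29 to 30 mm high, so the jig is shut. I viewed 11 pictures, one over the limit of 10.

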